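Clip the lock-off snap hook onto the isolator's ring

ROBOT

A 7-joint arm with a two-finger parallel gripper is mounted at the origin on the work surface. World frame = base frame: x ahead of the robot, y to its left, z up, the work surface at z = 0. Lengths are in mm, angles in rad, forces in N, time in s.
With the tool pointing down it reaches from about 425 to 1025 mm from the base axis. Payload 3.6 kg.
Tool frame: the origin (TCP) lies midway between the tips of the shut fingers; the grasp point (between the pads) lies 19 mm behind it; z points along the fingers, y is the direction in which the jaws open and shut (so a half turn about z gives the same grasp; the last joint's range is limited). The gripper opens to 85 mm and grips with 20 to 120 N. Pads are 22 mm wide; open, the fingers measure 114 mm over their backs; the gripper's body (76 mm by 85 mm) begins 54 mm behind the grasp point. The pads swing forward as they close: fully open they stand 13 mm farther back than shut.
Start: joints at [1.153, 0.591, 0.048, 1.609, -0.033, 0.943, -0.034], TCP at [231.363, -687.096, 231.302] pointing down, gripper open.
Joint ranges: [-2.69, 2.69], [-0.47, 2.24], [-1.27, 1.36], [0.19, 2.51], [-1.53, 4.68], [0.08, 2.07], [-3.09, 3.09]. Speed limits (rad/s): [2.57, 2.57, 3.14, 3.14, 3.14, 3.14, 3.14].

INTERFACE

Orientations are given as a unit quaternion [w, x, y, z].
In Python, from cell import sensors, imaging, env gives the robot as it stands.
- The arm moves only by the shell command python3 -m creep 'ROWS' [OPENING] [FORCE]. ROWS is JSON, a list of rows, each an object of numbers: "tx", "ty", "tz": the shift along the tool's x, y, z scaled (see below); "rx", "ry", "rz": the turn, a rotation vector about the tool's x, y, z scaled (see below). In form: [{"tx": .., "ty": .., "tz": .., "rx": .., "ry": .., "rz": ..}, ...]. A call has 1 to 12 rows; each row shifts and turns the commanded pose from where the row before left it, along the tool's axes as they then stand; what a row does not reach is not made up. The controller multiplies each number of a shift by 2 cm and each number of a turn by 60 degrees. A row lasts 1/8 s, in which the tool goes at most 62.5 mm and 10.7 degrees, less where a joint would pass 70% of its speed; a pose out of reach is approached as far as the arm can. A call with a number of a shift or a turn outside -1 to 1 is refused whole. A call with a gripper value outside its range is refused whole. OPENING is the finger opening in mm, from 0 to 85.4, set as the call begins (- or left out, the last holds). The fingers move at their own pace and stop on an object; FORCE is the grip in N (left out, the last holds). Time passes only in rows, so rows that do not move let the fingers close. It gives the time, the measured TCP pose, the force and the opening at its end, in the units of the state.
- sensors.sense(): the state, without advancing time (a new reading comes with each control period).
- imaging.camera(name): name is "side" or "top" or "wrist"; returns the picture (480x640x3 uint8, blue, green, red); there is no depth.
- imaging.camera_params(name): a dict with "vfov" (degrees; the focal length in pixels is half the picture's height over the tangent of half this angle, whatever the lens; pixels are square), "cx", "cy" (the principal point, pixels), "xyz" and "attitude" of the camera in the world. Camera axes: x right, y down, z forward; pixel columns grow to the right and rows downward; lengths in mm; the calibration is good to about 2 mm. A picture is of the moment at which its call begins: read the wrist's pose just before it. camera_params takes no time and is no camera call; for the wrist camera it gives the pose at the moment of the call.
- env.job_done(): hands the job in, once; it reports no verdict.
The state is a dict: "clock": time; "q": joint angles; "qd": joint speeds; "tau": joint torques, N m; "position": TCP position; "tool_rot": TCP orientation; "ft_force": force on the tool from outside, world axes, zero at the start; "torque": the same for the moment, N m; "width": opening from 0.0 (shut) to 1.0 (fully open).
Only numpy, scipy, OpenCV 4.12 (cv2) and the standard library are available. Lean on these libraries where they do the work, as an engineer would, in place of code of your own. Each camera call takes 0.05 s, during which the arm holds its last target. There are 200 camera calls.

TASK

Lock off the isolator: pick up the snap hook by its handle and push its sprung gate against one leg of the upright ring on the isolator's plate until the leg is inside the hook and the gate snaps shut behind it, then tug the hook back to prove that the closed gate holds: a clear pull of about 8 N for a second, then let go. The ring's exact place along its slot is unknown, so go by feel: never press or pull the hook on the ring or the isolator with more than 15 N, leave the hook clipped on and at rest, and do not disturb the other things on the bench.

Things in the scene. Friction and masses are not known exactly. Their poses are not given: they have to be found in the camera images.
- hook: Loose snap hook, about 160 g, lying flat. Black handle block 60 (x) x 18 (y) x 34 (z) mm, steel C of 8 mm round bar before it, mouth to +x, bar axis 8 mm above the underside. Origin: centre of the block's underside; x from handle to mouth, z up. Spine at x = 40 mm; prongs at y = -15 mm (nose) and +17 mm (hinge side), tips splayed to 44 mm apart at x = 94 to 98 mm.
- hook_loop (a point): Middle of the hook's loop: x = 60, y = 0, z = 8 mm in the hook's frame. Clear width of the loop: y from -11 to +13 mm. A leg whose axis is at x = 47 to 48 mm bears hard on the spine; pulled back, the shut gate catches a leg with its axis at about x = 73 mm.
- gate_angle (a joint): Angle of the hook's gate in rad: 0 shut, grows to 1.5 as it is pushed inward, towards the handle; a spring shuts it. A leg pushed in at y = -7 to +4 mm (best -3 mm, on the nose's side) opens it against 2 to 6 N and slips past its end when the leg's axis is at about x = 60 to 52 mm; then it snaps back to 0.
- gate: The gate, part of the hook: a 6 mm thick steel bar, 28 mm long, across the hook's mouth. Origin: its hinge, at x = 80, y = +17, z = 8 mm in the hook's frame; shut, it runs from there along -y and bears outward on its stop.
- isolator: Fixed isolator: steel plate, x from -165 to +125 mm, 180 mm wide in y, 6 mm thick, on it a grey enclosure 85 x 130 mm centred at x = +78 mm, its top 48 mm up (handle bar to 65 mm), and the ring. Origin: on the bench under the plate, midway across it, z up. The ring is bolted down in a slot along x: it stands anywhere from x = -80 to -30 mm, not measured, to be found by touch or sight.
- ring_slot (a point): Middle of the ring's slot, on the plate's top, axes as the isolator's. Ring: inverted U of 7 mm round steel bar, in a plane across x, two upright legs at y = -24 and +24 mm, top 54 mm above the plate; flat foot 18 x 66 mm, 4 mm high. The ring is up to 25 mm before or behind this point in x. The hook goes on in the +x direction, lying flat, one prong inside the ring, one outside; either leg will do.
- label_printer: Bystander: orange hand-held label printer, 130 x 70 x 30 mm. Leave it alone.
- screwdriver: Bystander: screwdriver. Leave it alone.
- wrench: Bystander: open-ended wrench. Leave it alone.
- tape_roll: Bystander: roll of black tape, 68 mm across, 19 mm high. Leave it alone.
- terminal_block: Bystander: row of six white terminals, 42 x 62 x 36 mm. Leave it alone.
- fuse: Bystander: white cartridge fuse with brass ends, 22 mm thick, 62 mm long, lying. Leave it alone.
- gland: Bystander: brass cable gland, 26 mm across, 24 mm high, standing on the isolator's plate. Leave it alone.

How it is judged:
By the outcome, as a careful person would: the job done as asked, in the order asked, and still so for the second after the job is handed in, with the robot touching nothing.
It also fails if it takes over 67 s, if anything falls off the work surface, if the arm or the gripper's body presses on something with over 40 N, if the wrist force passes 120 N, or if a joint passes its speed limit or range.

## Working session

There is one attempt and no reset: what is moved stays moved. The work goes in short steps, Python scripts to look and compute and a shell command to move; the robot and the scene stay as the last step left them, time stands still between calls to the robot, and variables do not carry over. Pictures are saved under pics/ and viewed, on a budget of 10 in all, crops included, one or two more only if the job needs it, and the job is handed in when it is done.

```bash
ls; mkdir -p pics; python3 - <<'E'
from cell import sensors, imaging, env
import cv2,numpy as np
print(sensors.sense())
for n in("side","top"):
    cv2.imwrite(f"pics/{n}0.png",imaging.camera(n)); print(n,imaging.camera_params(n))
print(imaging.camera_params("wrist"))
E
```

```text
pics
{'clock': 0.0, 'q': array([ 1.15249309,  0.59212197,  0.04829774,  1.60983376, -0.03330023,
        0.94268164, -0.03366977]), 'qd': array([ 8.02265636e-04, -6.00820907e-04,  1.72444165e-03, -1.25885860e-05,
        2.60884614e-04, -7.03096375e-04,  4.40286271e-04]), 'tau': array([-9.36122706e-04, -5.48679328e+01,  1.54633105e+00, -1.98123568e+01,
        9.50931368e-03,  8.75977246e-03,  2.01576961e-05]), 'position': array([ 231.10751431, -686.30632319,  230.13454051]), 'tool_rot': array([-1.09336916e-03,  9.86832134e-01,  1.61743888e-01, -2.42746814e-04]), 'ft_force': array([1.42005137, 0.14230547, 0.17754164]), 'torque': array([ 0.02049059, -0.03292297, -0.02534057]), 'width': 1.0012995760082612}
side {'vfov': 44.12102444564517, 'cx': 311.3700641699885, 'cy': 240.34164961062032, 'xyz': array([-268.44750608,  851.69175596, 1049.46853038]), 'attitude': array([ 0.15590119, -0.33458908,  0.84372835, -0.38970174])}
top {'vfov': 52.26094471277637, 'cx': 329.10412732713763, 'cy': 234.60439004459786, 'xyz': array([ 430.73273398,   -5.94126333, 1248.0852463 ]), 'attitude': array([ 0.03753351, -0.69960351,  0.71309276, -0.02539456])}
{'vfov': 59.268196089648875, 'cx': 320.06032251909164, 'cy': 238.1794517561786, 'xyz': array([ 300.19027633, -663.97906201,  373.04054124]), 'attitude': array([ 0.11695736,  0.80394721, -0.57674105, -0.08578819])}
```

View pics/top0.png

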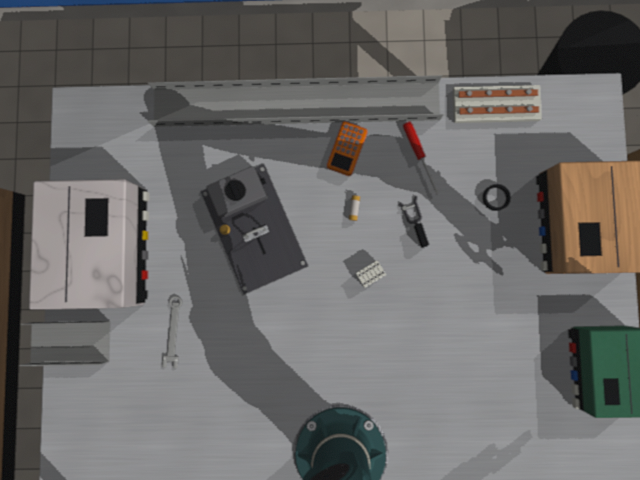

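View pics/side0.png

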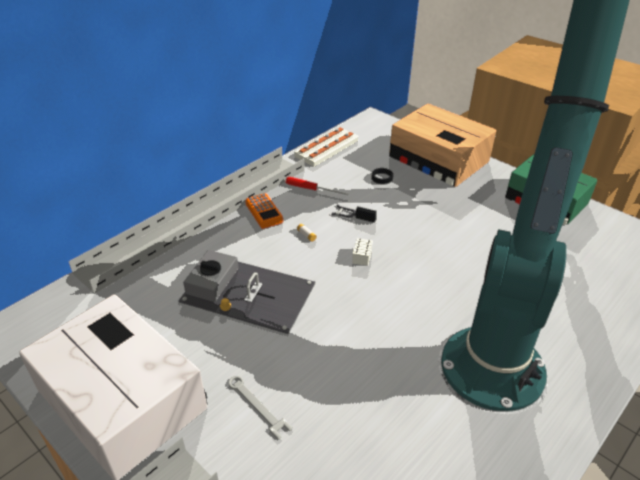

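Top view: hook handle is at about (421,235) with its mouth towards (407,203). The plate corners are at about (264,165), (306,264) and (244,291), the ring at (257,233) and the gland at (225,229).

```bash
cat > h.py <<'E'
import numpy as np,cv2
from cell import sensors,imaging
from scipy.spatial.transform import Rotation as R
def rot(q): return R.from_quat(np.r_[q[1:],q[0]])
def ray(p,uv):
    f=240/np.tan(np.radians(p["vfov"]/2))
    return rot(p["attitude"]).apply([(uv[0]-p["cx"])/f,(uv[1]-p["cy"])/f,1])
def plane(p,uv,z):
    d=ray(p,uv); return (p["xyz"]+d*(z-p["xyz"][2])/d[2]).round(1)
def proj(p,X):
    f=240/np.tan(np.radians(p["vfov"]/2)); c=rot(p["attitude"]).inv().apply(np.array(X,float)-p["xyz"])
    return (np.array([p["cx"],p["cy"]])+f*c[:2]/c[2]).round(1)
def tool():
    s=sensors.sense(); return s,np.array(s["position"]),rot(s["tool_rot"])
def go(target,yawx=None):
    """shift in tool axes in units (2cm), turn about tool z in units(60deg) to bring tool x to world yaw"""
    s,p,r=tool(); print("units",(r.inv().apply(np.array(target)-p)/20).round(2))
E
python3 - <<'E'
from h import *
p=imaging.camera_params("top"); im=cv2.imread("pics/top0.png")
hsv=cv2.cvtColor(im,cv2.COLOR_BGR2HSV)
# handle: dark pixels
m=np.zeros((480,640),np.uint8); m[215:252,405:435]=(hsv[215:252,405:435,2]<50)*255
c=max(cv2.findContours(m,0,1)[0],key=cv2.contourArea); print(cv2.minAreaRect(c))
print("handle",plane(p,cv2.minAreaRect(c)[0],30))
print("tips",plane(p,(401,203),8),plane(p,(415,198),8))
m=np.zeros((480,640),np.uint8); m[150:300,195:315]=(hsv[150:300,195:315,2]<85)*255
c=max(cv2.findContours(m,0,1)[0],key=cv2.contourArea); r=cv2.minAreaRect(c); print(r)
for b in cv2.boxPoints(r): print(b,plane(p,b,6))
for n,uv,z in(("ringtop",(257,233),60),("gland",(225,229),30),("c1",(306,264),6),("c2",(244,291),6),("c3",(264,165),6),("fuse",(355,207),11),("term",(371,273),30),("drivertip",(434,193),5)): print(n,plane(p,uv,z))
s,pp,r=tool(); print(r.as_matrix().round(3))
E
```

```text
((417.5946960449219, 229.6362762451172), (35.02512741088867, 10.40495491027832), 61.55707550048828)
handle [ 547.7 -206.9   30. ]
tips [ 619.  -170.7    8. ] [ 631.1 -206.7    8. ]
((246.56407165527344, 230.45556640625), (116.40721893310547, 83.74224853515625), 66.57130432128906)
[185.00279 193.69879] [655.2 384.5   6. ]
[261.84097 160.40225] [738.2 185.1   6. ]
[308.12537 267.21234] [459.9  69.1   6. ]
[231.28717 300.50888] [379.5 264.7   6. ]
ringtop [544.4 189.8  60. ]
gland [559.  275.3  30. ]
c1 [468.1  74.4   6. ]
c2 [402.8 232.4   6. ]
c3 [726.  179.6   6. ]
fuse [610.7 -53.   11. ]
term [442.1 -88.1  30. ]
drivertip [ 643.5 -256.2    5. ]
[[ 0.948  0.319 -0.001]
 [ 0.319 -0.948  0.002]
 [-0.    -0.002 -1.   ]]
```

```bash
R='{"tx":1,"ty":-0.87}'; python3 -m creep '[{"tx":1,"ty":-0.87},{"tx":1,"ty":-0.87},{"tx":1,"ty":-0.87},{"tx":1,"ty":-0.87},{"tx":1,"ty":-0.87},{"tx":1,"ty":-0.87},{"tx":1,"ty":-0.87},{"tx":1,"ty":-0.87},{"tx":1,"ty":-0.87},{"tx":1,"ty":-0.87},{"tx":1,"ty":-0.87},{"tx":1,"ty":-0.87}]' 50
python3 -m creep '[{"tx":1,"ty":-0.87},{"tx":1,"ty":-0.87},{"tx":1,"ty":-0.87},{"tx":1,"ty":-0.87},{"tx":1,"ty":-0.87},{"tx":1,"ty":-0.87},{"tx":1,"ty":-0.87},{"tx":1,"ty":-0.87},{},{}]'
python3 - <<'E'
from h import *
p=imaging.camera_params("wrist");im=imaging.camera("wrist");cv2.imwrite("pics/w1.png",im)
np.save("w1.npy",p,allow_pickle=True)
s,pp,r=tool(); print(s["clock"],pp,r.as_matrix().round(3),s["ft_force"]); print(proj(p,[548,-207,34]),p)
E
```

```text
0.15 [ 231.18537292 -686.49424522  230.38627794] [[ 0.948  0.319 -0.001]
 [ 0.319 -0.948  0.002]
 [-0.    -0.002 -1.   ]] [ 0.09901256 -0.04450303  1.01375163]
[-367.3 -663.5] {'vfov': 59.268196089648875, 'cx': 320.06032251909164, 'cy': 238.1794517561786, 'xyz': array([ 300.19027633, -663.97906201,  373.04054124]), 'attitude': array([ 0.11695736,  0.80394721, -0.57674105, -0.08578819])}$[0]: bad value
$[0]: bad value
```

View pics/w1.png

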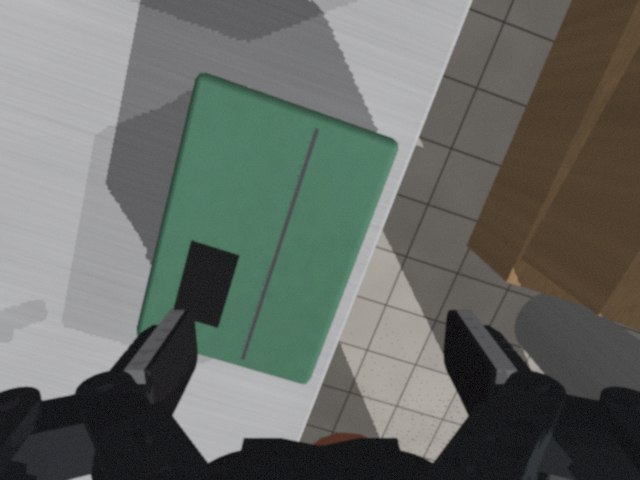

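The rows were refused, probably because every field is required. The picture shows only the green box below the start pose, so I'll retry with full rows.

```bash
python3 -m creep '[{"tx":1,"ty":-0.87,"tz":0,"rx":0,"ry":0,"rz":0},{"tx":1,"ty":-0.87,"tz":0,"rx":0,"ry":0,"rz":0},{"tx":1,"ty":-0.87,"tz":0,"rx":0,"ry":0,"rz":0},{"tx":1,"ty":-0.87,"tz":0,"rx":0,"ry":0,"rz":0},{"tx":1,"ty":-0.87,"tz":0,"rx":0,"ry":0,"rz":0},{"tx":1,"ty":-0.87,"tz":0,"rx":0,"ry":0,"rz":0},{"tx":1,"ty":-0.87,"tz":0,"rx":0,"ry":0,"rz":0},{"tx":1,"ty":-0.87,"tz":0,"rx":0,"ry":0,"rz":0},{"tx":1,"ty":-0.87,"tz":0,"rx":0,"ry":0,"rz":0},{"tx":1,"ty":-0.87,"tz":0,"rx":0,"ry":0,"rz":0},{"tx":1,"ty":-0.87,"tz":0,"rx":0,"ry":0,"rz":0},{"tx":1,"ty":-0.87,"tz":0,"rx":0,"ry":0,"rz":0}]' 50
python3 -m creep '[{"tx":1,"ty":-0.87,"tz":0,"rx":0,"ry":0,"rz":0},{"tx":1,"ty":-0.87,"tz":0,"rx":0,"ry":0,"rz":0},{"tx":1,"ty":-0.87,"tz":0,"rx":0,"ry":0,"rz":0},{"tx":1,"ty":-0.87,"tz":0,"rx":0,"ry":0,"rz":0},{"tx":1,"ty":-0.87,"tz":0,"rx":0,"ry":0,"rz":0},{"tx":1,"ty":-0.87,"tz":0,"rx":0,"ry":0,"rz":0},{"tx":1,"ty":-0.87,"tz":0,"rx":0,"ry":0,"rz":0},{"tx":1,"ty":-0.87,"tz":0,"rx":0,"ry":0,"rz":0},{"tx":0,"ty":0,"tz":0,"rx":0,"ry":0,"rz":0},{"tx":0,"ty":0,"tz":0,"rx":0,"ry":0,"rz":0}]'
python3 - <<'E'
from h import *
p=imaging.camera_params("wrist");im=imaging.camera("wrist");cv2.imwrite("pics/w2.png",im)
np.save("w2.npy",p,allow_pickle=True)
s,pp,r=tool(); print(s["clock"],pp,r.as_matrix().round(3),s["ft_force"]); print(proj(p,[548,-207,34]),p)
E
```

```text
clock: 1.65
position: [392.8, -411.2, 231.4]
tool_rot: [0.0, 0.987, 0.162, 0.0]
ft_force: [0.2, -0.2, 0.3]
width: 0.584
clock: 2.9
position: [498.8, -230.2, 231.3]
tool_rot: [0.0, 0.987, 0.161, -0.0]
ft_force: [0.4, -0.4, 0.3]
width: 0.581
2.95 [ 498.55304892 -230.64435363  231.2806158 ] [[ 0.948  0.318 -0.001]
 [ 0.318 -0.948 -0.001]
 [-0.001  0.    -1.   ]] [ 0.54903024 -0.56755405  0.7062157 ]
[311.7 136.2] {'vfov': 59.268196089648875, 'cx': 320.06032251909164, 'cy': 238.1794517561786, 'xyz': array([ 567.79410417, -207.45291408,  374.03328922]), 'attitude': array([ 0.11791782,  0.8036469 , -0.57708045, -0.08500117])}
```

View pics/w2.png

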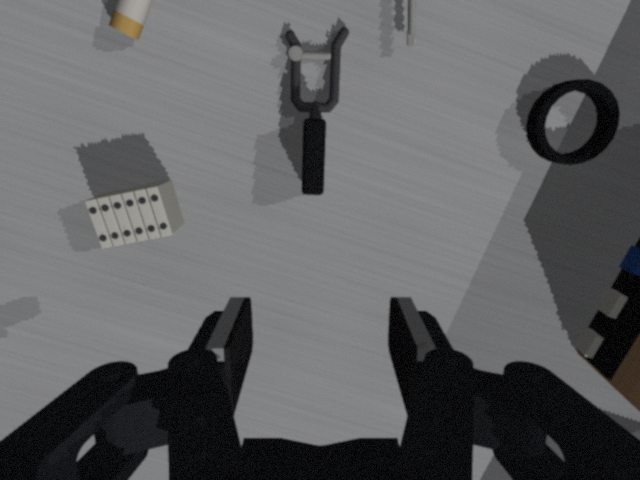

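The hook's handle runs from (314,120) to (312,193), with the hinge knob at (295,53) and the tips at (289,30) and (344,28). It is nearly aligned with the tool's x axis.

```bash
python3 - <<'E'
from h import *
p=np.load("w2.npy",allow_pickle=True).item(); im=cv2.imread("pics/w2.png")
m=np.zeros((480,640),np.uint8); m[118:200,295:332]=(im[118:200,295:332].max(2)<45)*255
c=max(cv2.findContours(m,0,1)[0],key=cv2.contourArea); r=cv2.minAreaRect(c); print(r)
P=[plane(p,b,34) for b in cv2.boxPoints(r)]; print(P)
h=np.mean(P,0)
for uv in((289,30),(344,28),(295,53)): print(plane(p,uv,8))
g=plane(p,(295,53),12); print(h)
mid=(plane(p,(289,30),8)+plane(p,(344,28),8))/2
fb=(plane(p,(312,193),34),plane(p,(314,120),34)); print(fb)
for a,b in((h,mid),fb): print(np.degrees(np.arctan2(*(b-a)[1::-1])),np.linalg.norm((b-a)[:2]))
s,pp,r=tool(); print("tool yaw",np.degrees(np.arctan2(*r.as_matrix()[1::-1,0])))
E
```

```text
((313.0, 155.5), (75.0, 22.0), 90.0)
[array([ 558.7, -195.6,   34. ]), array([ 564.1, -211.7,   34. ]), array([ 508.4, -230.7,   34. ]), array([ 502.7, -213.7,   34. ])]
[ 618.2 -164.4    8. ]
[ 633.5 -205.     8. ]
[ 603.8 -173.9    8. ]
[ 533.475 -212.925   34.   ]
(array([ 505.3, -221.4,   34. ]), array([ 560.2, -204.9,   34. ]))
16.990429341398563 96.59084454543299
16.727963920567284 57.32591037218688
tool yaw 18.51932064384543
```

Handle centre is (533.5,-213) with yaw about 17°. The 58 mm length and the 96.6 mm to the tips match the given sizes, so I'll go down and grip.

```bash
python3 -m creep '[{"tx":0.97,"ty":-0.13,"tz":0.3,"rx":0,"ry":0,"rz":0.027},{"tx":0.97,"ty":-0.14,"tz":0.3,"rx":0,"ry":0,"rz":0},{"tx":0,"ty":0,"tz":1,"rx":0,"ry":0,"rz":0},{"tx":0,"ty":0,"tz":1,"rx":0,"ry":0,"rz":0},{"tx":0,"ty":0,"tz":1,"rx":0,"ry":0,"rz":0},{"tx":0,"ty":0,"tz":1,"rx":0,"ry":0,"rz":0},{"tx":0,"ty":0,"tz":1,"rx":0,"ry":0,"rz":0},{"tx":0,"ty":0,"tz":1,"rx":0,"ry":0,"rz":0},{"tx":0,"ty":0,"tz":1,"rx":0,"ry":0,"rz":0},{"tx":0,"ty":0,"tz":1,"rx":0,"ry":0,"rz":0}]'
python3 -m creep '[{"tx":0,"ty":0,"tz":1,"rx":0,"ry":0,"rz":0},{"tx":0,"ty":0,"tz":1,"rx":0,"ry":0,"rz":0},{"tx":0,"ty":0,"tz":0.5,"rx":0,"ry":0,"rz":0},{"tx":0,"ty":0,"tz":0,"rx":0,"ry":0,"rz":0}]'
python3 -m creep '[{"tx":0,"ty":0,"tz":0,"rx":0,"ry":0,"rz":0},{"tx":0,"ty":0,"tz":0,"rx":0,"ry":0,"rz":0},{"tx":0,"ty":0,"tz":0,"rx":0,"ry":0,"rz":0},{"tx":0,"ty":0,"tz":0,"rx":0,"ry":0,"rz":0},{"tx":0,"ty":0,"tz":0,"rx":0,"ry":0,"rz":0},{"tx":0,"ty":0,"tz":0,"rx":0,"ry":0,"rz":0}]' 0 90
```

```text
clock: 4.2
position: [535.1, -213.1, 58.4]
tool_rot: [0.0, 0.989, 0.148, 0.0]
ft_force: [0.5, 0.2, 0.2]
width: 0.587
clock: 4.7
position: [534.3, -212.6, 8.5]
tool_rot: [-0.0, 0.989, 0.148, -0.001]
ft_force: [0.3, -0.4, 0.0]
width: 0.583
clock: 5.45
position: [535.2, -212.8, 10.1]
tool_rot: [0.0, 0.989, 0.148, 0.001]
ft_force: [-0.7, 0.6, 7.1]
width: 0.192
```

```bash
python3 -m creep '[{"tx":0,"ty":0,"tz":-0.3,"rx":0,"ry":0,"rz":0},{"tx":0,"ty":0,"tz":-0.7,"rx":0,"ry":0,"rz":0},{"tx":0,"ty":0,"tz":-1,"rx":0,"ry":0,"rz":0},{"tx":0,"ty":0,"tz":-1,"rx":0,"ry":0,"rz":0},{"tx":0,"ty":0,"tz":-1,"rx":0,"ry":0,"rz":0},{"tx":0,"ty":-0.5,"tz":-1,"rx":0,"ry":0,"rz":0},{"tx":0,"ty":-1,"tz":-1,"rx":0,"ry":0,"rz":0},{"tx":0,"ty":-1,"tz":-1,"rx":0,"ry":0,"rz":0},{"tx":0,"ty":-1,"tz":0,"rx":0,"ry":0,"rz":0},{"tx":0,"ty":-1,"tz":0,"rx":0,"ry":0,"rz":0},{"tx":0,"ty":-1,"tz":0,"rx":0,"ry":0,"rz":0},{"tx":0,"ty":-1,"tz":0,"rx":0,"ry":0,"rz":0}]'
python3 -m creep '[{"tx":0,"ty":-1,"tz":0,"rx":0,"ry":0,"rz":0},{"tx":0,"ty":-1,"tz":0,"rx":0,"ry":0,"rz":0},{"tx":0,"ty":-1,"tz":0,"rx":0,"ry":0,"rz":0},{"tx":0,"ty":-1,"tz":0,"rx":0,"ry":0,"rz":0},{"tx":0,"ty":-1,"tz":0,"rx":0,"ry":0,"rz":0},{"tx":0,"ty":-1,"tz":0,"rx":0,"ry":0,"rz":0},{"tx":0,"ty":-1,"tz":0,"rx":0,"ry":0,"rz":0},{"tx":0,"ty":-1,"tz":0,"rx":0,"ry":0,"rz":0},{"tx":0,"ty":-1,"tz":0,"rx":0,"ry":0,"rz":-0.03},{"tx":0,"ty":-1,"tz":0,"rx":0,"ry":0,"rz":-0.05},{"tx":0,"ty":-0.7,"tz":0,"rx":0,"ry":0,"rz":0},{"tx":0,"ty":0,"tz":0,"rx":0,"ry":0,"rz":0}]'
python3 - <<'E'
from h import *
p=imaging.camera_params("wrist");im=imaging.camera("wrist");cv2.imwrite("pics/w3.png",im)
np.save("w3.npy",p,allow_pickle=True)
s,pp,r=tool(); print(s["clock"],pp,r.as_matrix().round(3),s["ft_force"],s["width"])
E
```

```text
clock: 6.95
position: [495.8, -86.9, 148.7]
tool_rot: [-0.0, 0.989, 0.148, -0.001]
ft_force: [1.3, -0.1, -2.0]
width: 0.191
clock: 8.45
position: [431.9, 116.8, 149.2]
tool_rot: [-0.0, 0.982, 0.19, -0.0]
ft_force: [0.2, -0.7, -1.1]
width: 0.19
8.5 [432.28193395 115.94060987 149.2538387 ] [[ 0.928  0.372 -0.   ]
 [ 0.372 -0.928 -0.   ]
 [-0.     0.    -1.   ]] [-0.33206788  0.39362819 -1.18779192] 0.1967099915153999
```

View pics/w3.png

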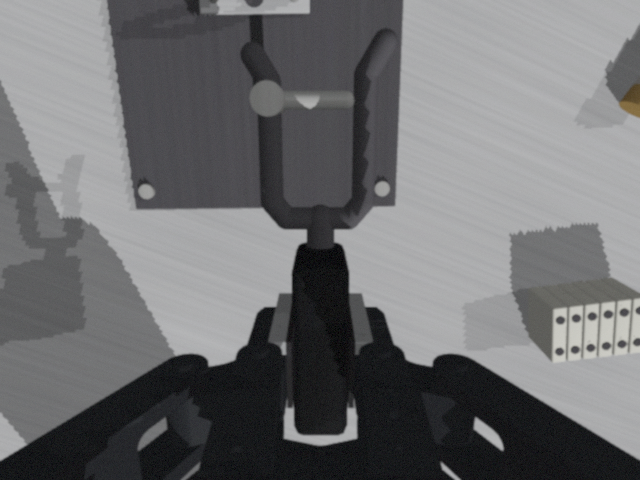

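The hook is straight in the grip, hinge knob at (266,98), gate shut at (312,99). The plate's front corners are at (135,209) and (396,206), and the ring foot's front edge runs from (201,14) to (310,14).

```bash
python3 - <<'E'
from h import *
p=np.load("w3.npy",allow_pickle=True).item()
s,pp,r=tool(); M=r.as_matrix(); 
A,B=plane(p,(135,209),6),plane(p,(396,206),6); print("corners",A,B,np.linalg.norm(A-B))
C,D=plane(p,(201,14),10),plane(p,(310,14),10); print("foot",C,D,np.linalg.norm(C-D))
L=plane(p,(107,0),6);Rr=plane(p,(403,0),6)
yaw=lambda v:np.degrees(np.arctan2(v[1],v[0]))
print("yaws: front edge",yaw(A-B)-90,"left",yaw(L-A),"right",yaw(Rr-B),"foot",yaw(C-D)-90,"tool",yaw(M[:,0]))
y=np.radians(yaw((L-A)/np.linalg.norm(L-A)+(Rr-B)/np.linalg.norm(Rr-B)));ex=np.array([np.cos(y),np.sin(y),0]);ey=np.array([-ex[1],ex[0],0])
O=(A+B)/2+165*ex; O[2]=0; print("O",O,"foot front x",(C-O)@ex,(D-O)@ex,"y",(C-O)@ey,(D-O)@ey)
# hook in tool frame, bar axis plane
zb=pp[2]-2
for n,uv,z in(("hinge",(266,98),zb+4),("tipL",(249,48),zb),("tipR",(386,38),zb),("handle front",(321,250),pp[2]+24),("handle back",(320,432),pp[2]+24),("neck",(320,236),zb),("spineL",(288,217),zb),("spineR",(349,217),zb)):
    print(n,r.inv().apply(plane(p,uv,z)-pp).round(1))
E
```

```text
corners [391.4 238.7   6. ] [461.   71.7   6. ] 180.92307757718473
foot [524.8 231.3  10. ] [549.3 170.5  10. ] 65.55066742604534
yaws: front edge 22.624737038123342 left 22.245299040464502 right 23.02135109287643 foot 21.947489060940242 tool 21.82976237381867
O [578.49277951 218.69731735   0.        ] foot front x -44.707794487913205 -45.49242356029481 y 32.294818362051025 -33.25115296509291
hinge [ 76.7 -17.8  -2.1]
tipL [ 91.8 -23.2   1.9]
tipR [94.8 19.9  1.9]
handle front [ 33.3  -0.3 -24.1]
handle back [-31.9  -0.4 -24. ]
neck [30.  -0.6  1.9]
spineL [ 37.  -12.    1.9]
spineR [37.   9.6  1.9]
```

Ring axis at isolator x of about -36 (width and foot checks agree), leg at about (554,183). I'll use the -y leg, so I align sideways and descend to bar height 22 mm.

```bash
cat > f.py <<'E'
from h import *
s,p,r=tool();O=np.array([578.5,218.7,0]);ex=np.array([.9239,.3827,0]);ey=np.array([-.3827,.9239,0]);F=np.array(s["ft_force"])
print("t",round(s["clock"],2),"iso x,y,z",((p-O)@ex).round(1),((p-O)@ey).round(1),p[2].round(1),"hook x of leg",(-36-(p-O)@ex+1).round(1),"F",(F@ex).round(1),(F@ey).round(1),F[2].round(1),"w",round(s["width"],3),"yaw",np.degrees(np.arctan2(*r.as_matrix()[1::-1,0])).round(2))
E
python3 -m creep '[{"tx":0,"ty":-0.5,"tz":0.4,"rx":0,"ry":0,"rz":-0.011},{"tx":0,"ty":-0.38,"tz":0.86,"rx":0,"ry":0,"rz":0},{"tx":0,"ty":0,"tz":1,"rx":0,"ry":0,"rz":0},{"tx":0,"ty":0,"tz":1,"rx":0,"ry":0,"rz":0},{"tx":0,"ty":0,"tz":1,"rx":0,"ry":0,"rz":0},{"tx":0,"ty":0,"tz":1,"rx":0,"ry":0,"rz":0},{"tx":0,"ty":0,"tz":0.7,"rx":0,"ry":0,"rz":0},{"tx":0,"ty":0,"tz":0.3,"rx":0,"ry":0,"rz":0},{"tx":0,"ty":0,"tz":0,"rx":0,"ry":0,"rz":0},{"tx":0,"ty":0,"tz":0,"rx":0,"ry":0,"rz":0}]'
python3 f.py; python3 - <<'E'
from h import *
p=imaging.camera_params("wrist");im=imaging.camera("wrist");cv2.imwrite("pics/w4.png",im)
np.save("w4.npy",p,allow_pickle=True)
E
python3 f.py
```

```text
clock: 9.75
position: [426.2, 132.2, 24.5]
tool_rot: [-0.0, 0.981, 0.195, 0.0]
ft_force: [-0.1, -0.2, -2.3]
width: 0.196
t 9.75 iso x,y,z -173.9 -21.6 24.5 hook x of leg 138.9 F -0.1 -0.2 -2.3 w 0.196 yaw 22.45
t 9.8 iso x,y,z -173.8 -21.6 24.6 hook x of leg 138.8 F -0.5 0.1 -0.7 w 0.196 yaw 22.44
```

View pics/w4.png

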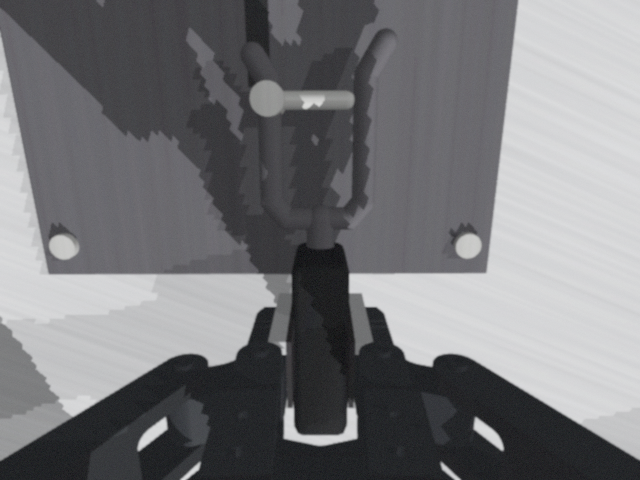

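The hook is low, level and unchanged in the hand. I advance to just before gate contact and check the lateral alignment.

```bash
python3 -m creep '[{"tx":0.6,"ty":0,"tz":0,"rx":0,"ry":0,"rz":0},{"tx":0.6,"ty":0,"tz":0,"rx":0,"ry":0,"rz":0},{"tx":0.4,"ty":0,"tz":0,"rx":0,"ry":0,"rz":0},{"tx":0.3,"ty":0,"tz":0,"rx":0,"ry":0,"rz":0},{"tx":0.2,"ty":0,"tz":0,"rx":0,"ry":0,"rz":0},{"tx":0,"ty":0,"tz":0,"rx":0,"ry":0,"rz":0}]'
python3 f.py; python3 - <<'E'
from h import *
p=imaging.camera_params("wrist");im=imaging.camera("wrist");cv2.imwrite("pics/w5.png",im)
np.save("w5.npy",p,allow_pickle=True)
E
python3 f.py
```

```text
clock: 10.55
position: [464.8, 148.2, 24.0]
tool_rot: [-0.0, 0.981, 0.195, -0.0]
ft_force: [-0.4, 0.1, -0.9]
width: 0.189
t 10.55 iso x,y,z -132.1 -21.6 24.0 hook x of leg 97.1 F -0.3 0.2 -0.9 w 0.189 yaw 22.45
t 10.6 iso x,y,z -132.5 -21.7 24.0 hook x of leg 97.5 F -0.1 -0.5 -1.2 w 0.192 yaw 22.45
```

View pics/w5.png

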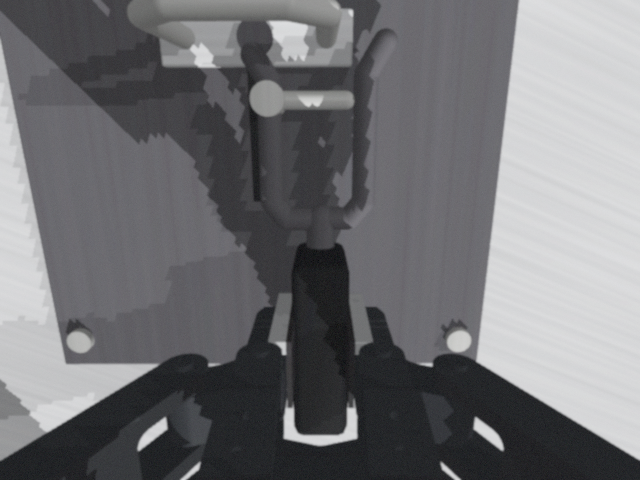

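The leg (about (328,45)) is between the prongs, roughly 3 mm to the nose side. I now push slowly and watch the force.

```bash
Z=0; python3 -m creep '[{"tx":0.2,"ty":0,"tz":0,"rx":0,"ry":0,"rz":0},{"tx":0.2,"ty":0,"tz":0,"rx":0,"ry":0,"rz":0},{"tx":0.1,"ty":0,"tz":0,"rx":0,"ry":0,"rz":0}]';python3 f.py
python3 -m creep '[{"tx":0.1,"ty":0,"tz":0,"rx":0,"ry":0,"rz":0},{"tx":0.1,"ty":0,"tz":0,"rx":0,"ry":0,"rz":0},{"tx":0.1,"ty":0,"tz":0,"rx":0,"ry":0,"rz":0}]';python3 f.py
python3 -m creep '[{"tx":0.1,"ty":0,"tz":0,"rx":0,"ry":0,"rz":0},{"tx":0.1,"ty":0,"tz":0,"rx":0,"ry":0,"rz":0},{"tx":0.1,"ty":0,"tz":0,"rx":0,"ry":0,"rz":0}]';python3 f.py
```

```text
clock: 10.98
position: [474.4, 152.1, 24.1]
tool_rot: [-0.0, 0.981, 0.195, 0.0]
ft_force: [0.3, -0.2, -1.4]
width: 0.196
t 10.97 iso x,y,z -121.7 -21.6 24.1 hook x of leg 86.7 F 0.2 -0.3 -1.4 w 0.196 yaw 22.45
clock: 11.35
position: [478.5, 153.8, 24.0]
tool_rot: [0.0, 0.981, 0.195, -0.001]
ft_force: [-1.6, -1.4, -1.0]
width: 0.191
t 11.35 iso x,y,z -117.2 -21.6 24.0 hook x of leg 82.2 F -2.0 -0.7 -1.0 w 0.191 yaw 22.45
clock: 11.72
position: [484.0, 156.1, 23.9]
tool_rot: [0.0, 0.981, 0.195, -0.001]
ft_force: [-3.5, -1.2, -1.1]
width: 0.186
t 11.72 iso x,y,z -111.2 -21.7 23.9 hook x of leg 76.2 F -3.7 0.3 -1.1 w 0.186 yaw 22.45
```

```bash
python3 -m creep '[{"tx":0.1,"ty":0,"tz":0,"rx":0,"ry":0,"rz":0},{"tx":0.1,"ty":0,"tz":0,"rx":0,"ry":0,"rz":0},{"tx":0.1,"ty":0,"tz":0,"rx":0,"ry":0,"rz":0},{"tx":0.1,"ty":0,"tz":0,"rx":0,"ry":0,"rz":0}]';python3 f.py
python3 -m creep '[{"tx":0.1,"ty":0,"tz":0,"rx":0,"ry":0,"rz":0},{"tx":0.1,"ty":0,"tz":0,"rx":0,"ry":0,"rz":0},{"tx":0.1,"ty":0,"tz":0,"rx":0,"ry":0,"rz":0},{"tx":0.1,"ty":0,"tz":0,"rx":0,"ry":0,"rz":0}]';python3 f.py
python3 -m creep '[{"tx":0.1,"ty":0,"tz":0,"rx":0,"ry":0,"rz":0},{"tx":0.1,"ty":0,"tz":0,"rx":0,"ry":0,"rz":0}]';python3 f.py
```

```text
clock: 12.22
position: [492.2, 159.8, 24.0]
tool_rot: [-0.0, 0.981, 0.195, -0.0]
ft_force: [-3.8, -0.1, -1.4]
width: 0.194
t 12.22 iso x,y,z -102.3 -21.4 24.0 hook x of leg 67.3 F -3.6 1.3 -1.4 w 0.194 yaw 22.48
clock: 12.72
position: [500.1, 163.1, 24.1]
tool_rot: [-0.0, 0.981, 0.195, 0.0]
ft_force: [-3.2, 1.2, -0.9]
width: 0.194
t 12.72 iso x,y,z -93.7 -21.4 24.1 hook x of leg 58.7 F -2.5 2.3 -0.9 w 0.194 yaw 22.47
clock: 12.98
position: [504.7, 165.3, 24.3]
tool_rot: [-0.001, 0.981, 0.195, 0.001]
ft_force: [-1.6, 2.3, -1.0]
width: 0.194
t 12.97 iso x,y,z -88.6 -21.1 24.3 hook x of leg 53.6 F -0.6 2.8 -1.0 w 0.194 yaw 22.5
```

```bash
python3 -m creep '[{"tx":0.07,"ty":0,"tz":0,"rx":0,"ry":0,"rz":0},{"tx":0,"ty":0,"tz":0,"rx":0,"ry":0,"rz":0}]';python3 f.py
python3 -m creep '[{"tx":0.06,"ty":0,"tz":0,"rx":0,"ry":0,"rz":0},{"tx":0,"ty":0,"tz":0,"rx":0,"ry":0,"rz":0}]';python3 f.py
python3 - <<'E'
from h import *
im=imaging.camera("wrist");cv2.imwrite("pics/w6.png",im)
E
python3 f.py
```

```text
clock: 13.22
position: [506.5, 164.4, 24.4]
tool_rot: [0.0, 0.981, 0.194, 0.001]
ft_force: [0.7, -0.0, -2.0]
width: 0.191
t 13.22 iso x,y,z -87.3 -22.7 24.4 hook x of leg 52.3 F 0.6 -0.3 -2.0 w 0.191 yaw 22.37
clock: 13.48
position: [506.3, 164.9, 24.1]
tool_rot: [0.0, 0.981, 0.194, 0.0]
ft_force: [-0.5, -0.9, -2.0]
width: 0.195
t 13.47 iso x,y,z -87.3 -22.1 24.1 hook x of leg 52.3 F -0.8 -0.6 -2.0 w 0.195 yaw 22.41
t 13.53 iso x,y,z -87.4 -22.0 24.1 hook x of leg 52.4 F 0.6 -0.5 -1.6 w 0.189 yaw 22.42
```

View pics/w6.png

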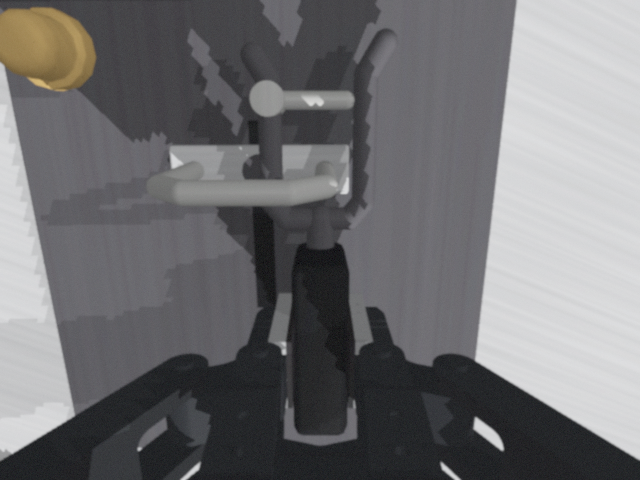

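The gate snapped shut (312,99) with the leg inside at (325,170), and the force has dropped to zero. Now the tug: back off to contact, then load in small steps.

```bash
python3 -m creep '[{"tx":-0.3,"ty":0,"tz":0,"rx":0,"ry":0,"rz":0},{"tx":-0.3,"ty":0,"tz":0,"rx":0,"ry":0,"rz":0},{"tx":-0.15,"ty":0,"tz":0,"rx":0,"ry":0,"rz":0},{"tx":-0.05,"ty":0,"tz":0,"rx":0,"ry":0,"rz":0},{"tx":0,"ty":0,"tz":0,"rx":0,"ry":0,"rz":0}]';python3 f.py
for i in 1; do :; done
python3 -m creep '[{"tx":-0.05,"ty":0,"tz":0,"rx":0,"ry":0,"rz":0},{"tx":-0.05,"ty":0,"tz":0,"rx":0,"ry":0,"rz":0}]';python3 f.py
python3 -m creep '[{"tx":-0.05,"ty":0,"tz":0,"rx":0,"ry":0,"rz":0},{"tx":-0.02,"ty":0,"tz":0,"rx":0,"ry":0,"rz":0}]';python3 f.py
```

```text
clock: 14.15
position: [491.2, 159.1, 24.1]
tool_rot: [-0.0, 0.981, 0.195, 0.0]
ft_force: [0.6, 0.2, -1.8]
width: 0.194
t 14.15 iso x,y,z -103.5 -21.7 24.1 hook x of leg 68.5 F 0.6 -0.0 -1.8 w 0.194 yaw 22.45
clock: 14.4
position: [489.5, 158.4, 24.1]
tool_rot: [-0.0, 0.981, 0.195, 0.0]
ft_force: [0.4, -0.0, -2.0]
width: 0.191
t 14.4 iso x,y,z -105.4 -21.7 24.1 hook x of leg 70.4 F 0.4 -0.2 -2.0 w 0.191 yaw 22.45
clock: 14.65
position: [489.2, 158.3, 24.2]
tool_rot: [-0.0, 0.981, 0.195, 0.001]
ft_force: [2.9, 0.8, -2.4]
width: 0.196
t 14.65 iso x,y,z -105.6 -21.6 24.2 hook x of leg 70.6 F 3.0 -0.4 -2.4 w 0.196 yaw 22.45
```

```bash
python3 -m creep '[{"tx":-0.04,"ty":0,"tz":0,"rx":0,"ry":0,"rz":0},{"tx":0,"ty":0,"tz":0,"rx":0,"ry":0,"rz":0}]';python3 f.py
python3 -m creep '[{"tx":-0.04,"ty":0,"tz":0,"rx":0,"ry":0,"rz":0},{"tx":0,"ty":0,"tz":0,"rx":0,"ry":0,"rz":0}]';python3 f.py
```

```text
clock: 14.9
position: [489.0, 158.2, 24.4]
tool_rot: [-0.0, 0.981, 0.195, 0.002]
ft_force: [3.8, 2.1, -2.7]
width: 0.191
t 14.9 iso x,y,z -105.8 -21.6 24.4 hook x of leg 70.8 F 4.3 0.4 -2.7 w 0.191 yaw 22.45
clock: 15.15
position: [488.9, 158.2, 24.4]
tool_rot: [-0.001, 0.981, 0.195, 0.002]
ft_force: [6.2, 2.1, -3.4]
width: 0.194
t 15.15 iso x,y,z -105.9 -21.6 24.4 hook x of leg 70.9 F 6.5 -0.4 -3.4 w 0.194 yaw 22.46
```

About 2.5 N per mm. One more 0.7 mm, then hold for just over a second.

```bash
python3 -m creep '[{"tx":-0.04,"ty":0,"tz":0,"rx":0,"ry":0,"rz":0},{"tx":0,"ty":0,"tz":0,"rx":0,"ry":0,"rz":0},{"tx":0,"ty":0,"tz":0,"rx":0,"ry":0,"rz":0}]';python3 f.py
python3 -m creep '[{"tx":0,"ty":0,"tz":0,"rx":0,"ry":0,"rz":0},{"tx":0,"ty":0,"tz":0,"rx":0,"ry":0,"rz":0}]';python3 f.py
```

```text
clock: 15.52
position: [488.9, 158.2, 24.6]
tool_rot: [-0.001, 0.981, 0.195, 0.003]
ft_force: [6.1, 2.6, -3.2]
width: 0.192
t 15.53 iso x,y,z -106.0 -21.6 24.6 hook x of leg 71.0 F 6.7 0.0 -3.2 w 0.192 yaw 22.45
clock: 15.78
position: [488.9, 158.2, 24.7]
tool_rot: [-0.001, 0.981, 0.195, 0.003]
ft_force: [6.6, 1.8, -2.6]
width: 0.196
t 15.78 iso x,y,z -106.0 -21.6 24.7 hook x of leg 71.0 F 6.7 -0.9 -2.6 w 0.196 yaw 22.46
```

```bash
python3 -m creep '[{"tx":-0.05,"ty":0,"tz":0,"rx":0,"ry":0,"rz":0},{"tx":0,"ty":0,"tz":0,"rx":0,"ry":0,"rz":0},{"tx":0,"ty":0,"tz":0,"rx":0,"ry":0,"rz":0}]';python3 f.py
python3 -m creep '[{"tx":0,"ty":0,"tz":0,"rx":0,"ry":0,"rz":0},{"tx":0,"ty":0,"tz":0,"rx":0,"ry":0,"rz":0},{"tx":0,"ty":0,"tz":0,"rx":0,"ry":0,"rz":0},{"tx":0,"ty":0,"tz":0,"rx":0,"ry":0,"rz":0}]';python3 f.py
python3 -m creep '[{"tx":0,"ty":0,"tz":0,"rx":0,"ry":0,"rz":0},{"tx":0,"ty":0,"tz":0,"rx":0,"ry":0,"rz":0},{"tx":0,"ty":0,"tz":0,"rx":0,"ry":0,"rz":0},{"tx":0,"ty":0,"tz":0,"rx":0,"ry":0,"rz":0}]';python3 f.py
```

```text
clock: 16.15
position: [488.8, 158.2, 24.7]
tool_rot: [-0.001, 0.981, 0.195, 0.004]
ft_force: [6.9, 2.5, -4.4]
width: 0.193
t 16.15 iso x,y,z -106.0 -21.6 24.7 hook x of leg 71.0 F 7.4 -0.3 -4.4 w 0.193 yaw 22.46
clock: 16.65
position: [488.8, 158.2, 24.7]
tool_rot: [-0.001, 0.981, 0.195, 0.004]
ft_force: [6.6, 3.7, -4.1]
width: 0.192
t 16.65 iso x,y,z -106.1 -21.6 24.7 hook x of leg 71.1 F 7.5 0.9 -4.1 w 0.192 yaw 22.45
clock: 17.15
position: [488.8, 158.2, 24.7]
tool_rot: [-0.001, 0.981, 0.195, 0.004]
ft_force: [6.9, 2.6, -4.1]
width: 0.193
t 17.15 iso x,y,z -106.0 -21.6 24.7 hook x of leg 71.0 F 7.4 -0.2 -4.1 w 0.193 yaw 22.46
```

```bash
python3 -m creep '[{"tx":-0.05,"ty":0,"tz":0,"rx":0,"ry":0,"rz":0},{"tx":0,"ty":0,"tz":0,"rx":0,"ry":0,"rz":0},{"tx":0,"ty":0,"tz":0,"rx":0,"ry":0,"rz":0}]';python3 f.py
python3 -m creep '[{"tx":0,"ty":0,"tz":0,"rx":0,"ry":0,"rz":0},{"tx":0,"ty":0,"tz":0,"rx":0,"ry":0,"rz":0},{"tx":0,"ty":0,"tz":0,"rx":0,"ry":0,"rz":0},{"tx":0,"ty":0,"tz":0,"rx":0,"ry":0,"rz":0},{"tx":0,"ty":0,"tz":0,"rx":0,"ry":0,"rz":0}]';python3 f.py
python3 -m creep '[{"tx":0,"ty":0,"tz":0,"rx":0,"ry":0,"rz":0},{"tx":0,"ty":0,"tz":0,"rx":0,"ry":0,"rz":0},{"tx":0,"ty":0,"tz":0,"rx":0,"ry":0,"rz":0},{"tx":0,"ty":0,"tz":0,"rx":0,"ry":0,"rz":0},{"tx":0,"ty":0,"tz":0,"rx":0,"ry":0,"rz":0}]';python3 f.py
```

```text
clock: 17.52
position: [488.8, 158.2, 24.7]
tool_rot: [-0.001, 0.981, 0.195, 0.005]
ft_force: [8.1, 2.4, -5.5]
width: 0.191
t 17.52 iso x,y,z -106.1 -21.6 24.7 hook x of leg 71.1 F 8.4 -0.9 -5.5 w 0.191 yaw 22.45
clock: 18.15
position: [488.7, 158.2, 24.7]
tool_rot: [-0.001, 0.981, 0.195, 0.005]
ft_force: [7.8, 2.9, -5.5]
width: 0.195
t 18.15 iso x,y,z -106.1 -21.6 24.7 hook x of leg 71.1 F 8.3 -0.3 -5.5 w 0.195 yaw 22.45
clock: 18.77
position: [488.7, 158.2, 24.7]
tool_rot: [-0.001, 0.981, 0.195, 0.005]
ft_force: [8.0, 2.2, -4.4]
width: 0.192
t 18.77 iso x,y,z -106.1 -21.6 24.7 hook x of leg 71.1 F 8.3 -1.0 -4.4 w 0.192 yaw 22.45
```

The gate held 8.3 N for over a second. Now I ease off and lower the hook flat onto the plate.

```bash
python3 -m creep '[{"tx":0.1,"ty":0,"tz":0,"rx":0,"ry":0,"rz":0},{"tx":0.15,"ty":0,"tz":0,"rx":0,"ry":0,"rz":0},{"tx":0.2,"ty":0,"tz":0,"rx":0,"ry":0,"rz":0},{"tx":0,"ty":0,"tz":0,"rx":0,"ry":0,"rz":0},{"tx":0,"ty":0,"tz":0,"rx":0,"ry":0,"rz":0}]';python3 f.py
python3 -m creep '[{"tx":0,"ty":0,"tz":0.1,"rx":0,"ry":0,"rz":0},{"tx":0,"ty":0,"tz":0.1,"rx":0,"ry":0,"rz":0},{"tx":0,"ty":0,"tz":0.08,"rx":0,"ry":0,"rz":0},{"tx":0,"ty":0,"tz":0,"rx":0,"ry":0,"rz":0}]';python3 f.py
python3 -m creep '[{"tx":0,"ty":0,"tz":0.05,"rx":0,"ry":0,"rz":0},{"tx":0,"ty":0,"tz":0.02,"rx":0,"ry":0,"rz":0},{"tx":0,"ty":0,"tz":0,"rx":0,"ry":0,"rz":0}]';python3 f.py
```

```text
clock: 19.4
position: [490.5, 158.7, 23.7]
tool_rot: [0.0, 0.981, 0.195, -0.002]
ft_force: [-0.5, -0.0, -1.2]
width: 0.198
t 19.4 iso x,y,z -104.2 -21.7 23.7 hook x of leg 69.2 F -0.5 0.2 -1.2 w 0.198 yaw 22.45
clock: 19.9
position: [491.9, 159.3, 18.6]
tool_rot: [0.0, 0.981, 0.195, -0.0]
ft_force: [-0.7, -1.5, 2.9]
width: 0.192
t 19.9 iso x,y,z -102.8 -21.7 18.6 hook x of leg 67.8 F -1.2 -1.1 2.9 w 0.192 yaw 22.45
clock: 20.27
position: [491.9, 159.3, 17.8]
tool_rot: [0.0, 0.981, 0.195, 0.0]
ft_force: [-3.6, -2.4, 9.6]
width: 0.194
t 20.27 iso x,y,z -102.8 -21.8 17.8 hook x of leg 67.8 F -4.3 -0.9 9.6 w 0.194 yaw 22.45
```

```bash
python3 -m creep '[{"tx":0,"ty":0,"tz":-0.07,"rx":0,"ry":0,"rz":0},{"tx":0,"ty":0,"tz":0,"rx":0,"ry":0,"rz":0}]';python3 f.py
python3 -m creep '[{"tx":0,"ty":0,"tz":0,"rx":0,"ry":0,"rz":0},{"tx":0,"ty":0,"tz":0,"rx":0,"ry":0,"rz":0},{"tx":0,"ty":0,"tz":0,"rx":0,"ry":0,"rz":0},{"tx":0,"ty":0,"tz":0,"rx":0,"ry":0,"rz":0},{"tx":0,"ty":0,"tz":0,"rx":0,"ry":0,"rz":0}]' 45;python3 f.py
python3 -m creep '[{"tx":0,"ty":0,"tz":-0.3,"rx":0,"ry":0,"rz":0},{"tx":0,"ty":0,"tz":-0.7,"rx":0,"ry":0,"rz":0},{"tx":0,"ty":0,"tz":-1,"rx":0,"ry":0,"rz":0},{"tx":0,"ty":0,"tz":-1,"rx":0,"ry":0,"rz":0},{"tx":0,"ty":0,"tz":-1,"rx":0,"ry":0,"rz":0},{"tx":0,"ty":0,"tz":-1,"rx":0,"ry":0,"rz":0},{"tx":0,"ty":0,"tz":-1,"rx":0,"ry":0,"rz":0},{"tx":0,"ty":0,"tz":-0.5,"rx":0,"ry":0,"rz":0},{"tx":0,"ty":0,"tz":0,"rx":0,"ry":0,"rz":0},{"tx":0,"ty":0,"tz":0,"rx":0,"ry":0,"rz":0}]';python3 f.py
python3 - <<'E'
from h import *
im=imaging.camera("wrist");cv2.imwrite("pics/w7.png",im)
E
```

```text
clock: 20.52
position: [492.3, 159.5, 18.6]
tool_rot: [-0.0, 0.981, 0.195, 0.0]
ft_force: [-0.4, 0.2, 2.3]
width: 0.195
t 20.52 iso x,y,z -102.3 -21.7 18.6 hook x of leg 67.3 F -0.2 0.3 2.3 w 0.195 yaw 22.45
clock: 21.15
position: [492.2, 159.5, 18.5]
tool_rot: [-0.0, 0.981, 0.195, -0.0]
ft_force: [-1.0, 0.1, -0.1]
width: 0.526
t 21.15 iso x,y,z -102.4 -21.7 18.5 hook x of leg 67.4 F -0.9 0.5 -0.1 w 0.526 yaw 22.45
clock: 22.4
position: [491.7, 159.3, 148.1]
tool_rot: [0.0, 0.981, 0.195, -0.001]
ft_force: [-0.3, -0.9, 0.9]
width: 0.523
t 22.4 iso x,y,z -102.9 -21.6 148.1 hook x of leg 67.9 F -0.6 -0.7 0.9 w 0.523 yaw 22.45
```

View pics/w7.png

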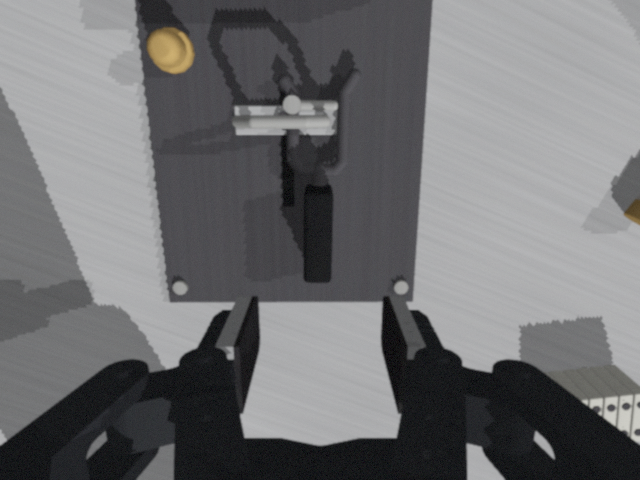

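The hook lies flat and still, with its prongs either side of the leg at about (325,120). The hinge knob is at (291,104), the handle at (318,233), and the gripper is clear. Handing in.

```bash
python3 -c "
from cell import env; print(env.job_done())"
```

```text
the job is handed in; nothing more can be done
None
```

The snap hook is clipped onto the ring's -y leg, its gate shut and tug-tested, and I handed the job in at about 22.5 s of the 67 s allowed.

- **Clipping on:** I gripped the hook by its handle and found the ring by camera at isolator x of about -36 mm. The gate opened against about 4 N. Then the force fell to zero, and a picture showed the gate shut with the leg inside.
- **Tug:** I loaded the hook in small steps and read 8.3–8.4 N along the pull over about 1.25 s, with the hook holding its position. I then eased off to zero.
- **Setting down:** I lowered the hook flat onto the plate. That pressed it down with about 10 N for a moment, which is inside the 15 N limit, and I backed off before releasing and lifting clear.
- **Last checks:** The final picture shows the hook lying flat around the leg, with the gripper clear and the gland on the plate still standing. In that picture the gate is hard to tell from the ring's foot, so the shut gate rests on the earlier close picture and the tug. I did not take a fresh top view, so the items outside the wrist camera's view were not re-checked; the arm met no unexpected force.

The first move command was refused for its row format, before anything moved.

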